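Clear the mixing ware past the wet lacquer dishes

ROBOT

A 6-joint arm with a two-finger parallel gripper is mounted at the origin on the work surface. World frame = base frame: x ahead of the robot, y to its left, z up, the work surface at z = 0. Lengths are in m, angles in rad, forces in N, time in s.
With the tool pointing down it reaches from about 0.275 to 0.75 m from the base axis. Payload 10.2 kg.
Tool frame: the origin (TCP) lies at the very end of the fingers, on their centre line; the grasp point (between the pads) lies 19 mm behind it; z points along the fingers, y is the line along which they close (so a half turn about z gives the same grasp; the last joint's range is limited). The gripper opens to 85 mm and grips with 20 to 120 N. Pads are 22 mm wide; open, the fingers measure 114 mm over their backs; the gripper's body (76 mm by 85 mm) begins 54 mm behind the grasp point. The pads swing forward as they close: fully open they stand 13 mm farther back than shut.
Start: joints at [-1.478, 0.313, 1.498, -0, 1.331, -0.223], TCP at [0.163, -0.499, 0.231] pointing down, gripper open.
Joint ranges: [-2.94, 2.94], [-0.97, 2.17], [0.19, 2.56], [-1.23, 4.37], [0.02, 3.11], [-2.88, 2.88]. Speed limits (rad/s): [2.39, 2.39, 3.01, 3.14, 3.14, 3.14].

INTERFACE

Orientations are given as a unit quaternion [w, x, y, z].
In Python, from station import * gives the robot as it stands. The module is installed in compiled form; this text tells all that it offers.
- The arm moves only by the tool apply_moves, never from a script. Its argument "rows" is a list of rows, each a list of 5 numbers: the shift along the world's x, y, z in m, then the turn about the world's z in degrees, then the closure, from -1 (fully open) to 1 (shut). A call has exactly 5 rows; each row shifts and turns the commanded pose from where the row before left it; what a row does not reach is not made up. A row lasts 1/12 s, in which the tool goes at most 41.7 mm and 7.16 degrees, less where a joint would pass 70% of its speed; a pose out of reach is approached as far as the arm can. A call is refused whole if a number of a shift passes 0.0417 or a number of a turn 7.16, either way. A call with a gripper value outside its range is refused whole. The fingers move at their own pace and stop on an object; the grip force is fixed at half the most. Time passes only in rows, so rows that do not move let the fingers close, or fill a call up. It gives the time, the measured TCP pose, the force, the opening and the grip force at its end, in the units of the state.
- observe(): the state, without advancing time (a new reading comes with each control period).
- grab_frame(name): name is "side" or "top"; returns (picture, depth): 384x512x3 uint8, red, green, blue; 384x512 float32, m along the optical axis (not along the pixel's ray), 0 where there is no reading.
- camera_params(name): a dict with "camera_matrix" (3x3 intrinsics, pixels), "T" (4x4, takes a point from camera to world coordinates). Camera axes: x right, y down, z forward; pixel columns grow to the right and rows downward; lengths in m; the calibration is good to about 2 mm. A picture is of the moment at which its call begins. camera_params takes no time and is no camera call.
- job_done(): hands the job in; it is judged then, once.
The state is a dict: "time": time; "joints": joint angles; "qd": joint speeds; "joint_efforts": joint torques, N m; "position": TCP position; "tcp_rot": TCP orientation; "wrist_force": force on the tool from outside, world axes, zero at the start; "moment": the same for the moment, N m; "opening": finger opening in m; "finger_force": force on a finger pad.
Only numpy, scipy, OpenCV 4.12 (cv2) and the standard library are available. Lean on these libraries where they do the work, as an engineer would, in place of code of your own. Each camera call takes 0.05 s, during which the arm holds its last target. There are 200 camera calls.

TASK

Clear up after mixing lacquer: push the steel bowl along the bench, round the two wet lacquer dishes, to the middle of the round paper sheet, without lifting or tipping it and with neither the bowl nor the robot touching the dishes. Then, once the bowl is on the sheet, nest all the white mixing pots that are there in it, upright and in size order, the widest in the bowl and each narrower one right down inside the next wider. Leave everything else on the bench where it is.

Things in the scene. Friction and masses are not known exactly. Their poses are not given: they have to be found in the camera images.
- bowl: open steel bowl, too wide to grasp across: 100 mm across the rim, 84 mm across the flat foot, 42 mm tall, straight flared sides, walls 4 mm, flat inner floor about 78 mm across and 8 mm above the underside; 0.35 to 0.7 kg, slides flat on the bench. Origin: centre of the underside, z up
- sheet: round white paper sheet lying flat, fixed, 150 mm across, under 1 mm thick, nothing to bump against. Origin: its centre on the bench
- pot_a: the widest of the plain white round mixing pots, all alike but for width: 68 mm across the rim, 61 mm across the foot, 52 mm tall, walls 3 mm, solid base 16 mm thick (so the mouth is 62 mm wide at the rim and a pot nested in it stands 16 mm higher, its top 16 mm clear above the rim), about 90 g, standing upright, mouth up. Origin: centre of the underside, z up. May be absent (None)
- pot_b: the second widest of the plain white round mixing pots, all alike but for width: 55 mm across the rim, 48 mm across the foot, 52 mm tall, walls 3 mm, solid base 16 mm thick (so the mouth is 49 mm wide at the rim and a pot nested in it stands 16 mm higher, its top 16 mm clear above the rim), about 70 g, standing upright, mouth up. Origin: centre of the underside, z up. May be absent (None)
- pot_c: the third widest of the plain white round mixing pots, all alike but for width: 42 mm across the rim, 35 mm across the foot, 52 mm tall, walls 3 mm, solid base 16 mm thick (so the mouth is 36 mm wide at the rim and a pot nested in it stands 16 mm higher, its top 16 mm clear above the rim), about 50 g, standing upright, mouth up. Origin: centre of the underside, z up. May be absent (None)
- pot_d: the narrowest of the plain white round mixing pots, all alike but for width: 29 mm across the rim, 22 mm across the foot, 52 mm tall, walls 3 mm, solid base 16 mm thick (so the mouth is 23 mm wide at the rim and a pot nested in it stands 16 mm higher, its top 16 mm clear above the rim), about 35 g, standing upright, mouth up. Origin: centre of the underside, z up. May be absent (None)
- dish_1: a small black lacquer dish with a red picture, wet, fixed on a wooden puck that is itself fixed to the bench: disc 90 mm across, top 30 mm above the bench. Must not be touched. Origin: centre of the underside, on the bench, z up
- dish_2: a small black lacquer dish with a red picture, wet, fixed on a wooden puck that is itself fixed to the bench: disc 90 mm across, top 30 mm above the bench. Must not be touched. Origin: centre of the underside, on the bench, z up
- spatula: a spatula 170 mm long lying on the bench at the far side; origin near its middle. A bystander, leave where it is
- brush: a brush 170 mm long lying on the bench at the far side; origin near its middle. A bystander, leave where it is
- scraper: a dark wooden strip 30 x 120 x 12 mm lying on the bench at the far side, long along its own y; origin centre of the underside. A bystander, leave where it is
- jar_1: a closed jar, 64 mm across, 85 mm tall; origin centre of the underside. A bystander, leave where it is
- can_1: a closed can, 72 mm across, 100 mm tall; origin centre of the underside. A bystander, leave where it is
- scissors: scissors with green handles, about 190 mm long, lying near the right edge; origin at the pivot. A bystander, leave where it is
Not all that is in view belongs to the job. Leave any blue or yellow look-alike of the bowl alone.

How it is judged:
By the outcome, as a careful person would: the job done as asked, in the order asked, and still so for the second after the job is handed in, with the robot touching nothing.
Of pot_a, pot_b, pot_c, pot_d only 3 to 4 are there at a start; the rules pass over those that are not, and their reading is None.
At some moment in a run one of pot_a, pot_b may be knocked a few centimetres aside while the robot is not near it.
It also fails if it takes over 210 s, if anything falls off the work surface, if the arm or the gripper's body presses on something with over 40 N, if the wrist force passes 120 N, or if a joint passes its speed limit or range.

## Working session

There is one attempt and no reset: what is moved stays moved. The work goes in short steps, Python scripts to look and compute and a tool call to move; the robot and the scene stay as the last step left them, time stands still between calls to the robot, and variables do not carry over. Pictures are saved under pics/ and viewed, at most 14 in all, crops included, and the job is handed in when it is done.

Besides the shell and the picture viewer there is one more tool, called after "Call:" as name(argument=value, ...) on one line, values as JSON. apply_moves: Moves the arm, as the interface text tells. Its arguments: {"type":"object","properties":{"rows":{"type":"array"}},"required":["rows"]}

```bash
mkdir -p pics; cat > h.py <<'E'
from station import *
import numpy as np, cv2
def grab(n):
    im,d=grab_frame(n); c=camera_params(n); return im,d,c["camera_matrix"],c["T"]
def pts(d,K,T):
    v,u=np.mgrid[:d.shape[0],:d.shape[1]]
    P=np.stack([(u-K[0,2])/K[0,0]*d,(v-K[1,2])/K[1,1]*d,d],-1)
    return P@T[:3,:3].T+T[:3,3]
def save(n,im): cv2.imwrite(n,im[...,::-1])
E
python3 - <<'E'
from h import *
for n in("top","side"):
    im,d,K,T=grab(n); save(f"pics/{n}0.png",im); np.savez(f"{n}0.npz",im=im,d=d,K=K,T=T); print(K,T.round(3))
print(observe())
E
```

```text
[[372.08574563   0.         256.05013016]
 [  0.         372.08574563 191.08078296]
 [  0.           0.           1.        ]] [[ 0.067 -0.975  0.213  0.181]
 [-0.998 -0.067  0.01  -0.054]
 [ 0.005 -0.213 -0.977  1.355]
 [ 0.     0.     0.     1.   ]]
[[357.87231604   0.         252.63943209]
 [  0.         357.87231604 193.25013422]
 [  0.           0.           1.        ]] [[-0.982 -0.134  0.134  0.315]
 [-0.189  0.719 -0.669  0.817]
 [-0.006 -0.682 -0.731  0.949]
 [ 0.     0.     0.     1.   ]]
{'time': 0.1, 'joints': array([-1.47839790e+00,  3.13402448e-01,  1.49832063e+00,  1.01591463e-05,
        1.33100510e+00, -2.23393551e-01]), 'qd': array([ 1.03807064e-03, -1.59370194e-03, -2.63661555e-03,  2.02635707e-03,
       -2.43890148e-05, -2.79427897e-04]), 'joint_efforts': array([ 2.22401686e-03, -4.12901008e+01, -2.60144430e+01, -1.86815637e-04,
        2.98493302e-03,  2.15115153e-05]), 'position': array([ 0.1630227 , -0.49882152,  0.23080324]), 'tcp_rot': array([-5.66222161e-04,  9.87560336e-01,  1.57239500e-01,  4.20834433e-05]), 'wrist_force': array([-0.55902008, -0.32186719,  0.7999805 ]), 'moment': array([0.04609196, 0.06943522, 0.00911135]), 'finger_force': 0.0, 'opening': 0.08538508376513963}
```

View pics/top0.png

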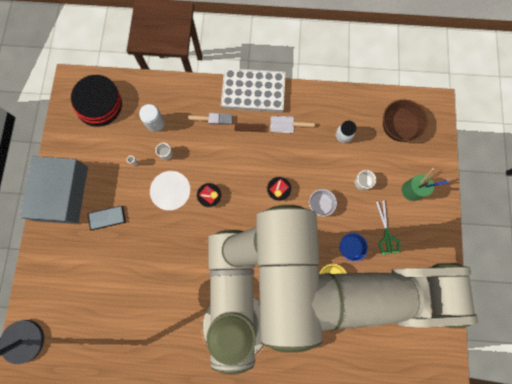

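View pics/side0.png

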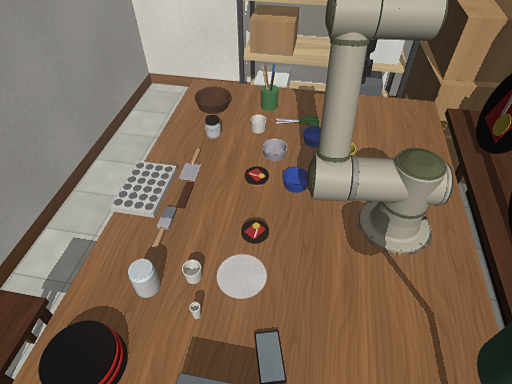

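The top view shows the steel bowl at about (322,203), the dishes at (209,195) and (279,188), and the sheet at (170,190). White pots are at (132,160), (163,152) and (366,180). The side view also shows blue bowls beside the arm. Next I'll measure these.

```bash
python3 - <<'E'
from h import *
def rep(n,boxes):
    z=np.load(n+"0.npz"); im,d,K,T=[z[k] for k in("im","d","K","T")]; P=pts(d,K,T)
    for nm,(u,v,r) in boxes.items():
        p=P[v-r:v+r,u-r:u+r].reshape(-1,3); c=im[v-r:v+r,u-r:u+r].reshape(-1,3)
        p0=p; p=p[(p[:,2]>.012)&(p[:,2]<.2)]
        if len(p)<10: print(n,nm,'flat',p0.mean(0)); continue
        zt=np.percentile(p[:,2],97); t=p[p[:,2]>zt-.008]
        print(n,nm,len(p),"ztop %.3f"%zt,"x",t[:,0].min().round(3),t[:,0].max().round(3),"y",t[:,1].min().round(3),t[:,1].max().round(3),"mid",((t.min(0)+t.max(0))/2)[:2].round(4))
rep("top",dict(bowl=(322,203,18),d1=(209,195,16),d2=(279,188,16),p132=(132,160,9),p163=(163,152,13),p366=(366,180,13),can=(152,117,17),jar=(346,131,14),blue=(353,246,17)))
rep("side",dict(bowl=(275,150,16),d1=(255,230,16),d2=(257,175,14),p196=(196,310,10),p192=(192,271,14),p258=(258,124,11),blue=(295,180,14),blue2=(313,136,10)))
for n in("top","side"):
    z=np.load(n+"0.npz"); im,d,K,T=[z[k] for k in("im","d","K","T")]; P=pts(d,K,T)
    hs=cv2.cvtColor(im,cv2.COLOR_RGB2HSV)
    m=((hs[...,1]<50)&(hs[...,2]>130)&(abs(P[...,2])<.01)&(P[...,0]>.2)&(P[...,0]<.8)&(abs(P[...,1])<.6)).astype(np.uint8)
    k,l,s,c=cv2.connectedComponentsWithStats(m)
    for i in range(1,k):
        if s[i,4]>300:
            q=P[l==i]; print(n,"flat",c[i].round(),s[i,4],((q.min(0)+q.max(0))/2).round(4),np.ptp(q,axis=0).round(3))
    cr=im[130:260,110:390] if n=="top" else im[100:330,170:330]
    save(f"pics/{n}0c.png",cv2.resize(cr,None,fx=2.6,fy=2.6,interpolation=cv2.INTER_CUBIC))
E
```

```text
top bowl 213 ztop 0.043 x 0.393 0.492 y -0.331 -0.236 mid [ 0.4427 -0.2835]
top d1 474 ztop 0.034 x 0.403 0.49 y 0.086 0.173 mid [0.4464 0.1295]
top d2 464 ztop 0.034 x 0.443 0.53 y -0.168 -0.079 mid [ 0.4864 -0.1235]
top p132 69 ztop 0.054 x 0.538 0.566 y 0.409 0.438 mid [0.552  0.4236]
top p163 183 ztop 0.053 x 0.57 0.625 y 0.284 0.338 mid [0.5978 0.3114]
top p366 280 ztop 0.053 x 0.504 0.57 y -0.468 -0.405 mid [ 0.5368 -0.4363]
top can 460 ztop 0.103 x 0.684 0.75 y 0.335 0.399 mid [0.7172 0.3673]
top jar 329 ztop 0.086 x 0.689 0.746 y -0.389 -0.334 mid [ 0.7178 -0.3614]
top blue 237 ztop 0.044 x 0.243 0.341 y -0.443 -0.347 mid [ 0.2916 -0.3951]
side bowl 285 ztop 0.042 x 0.397 0.493 y -0.328 -0.231 mid [ 0.4449 -0.2794]
side d1 533 ztop 0.032 x 0.402 0.491 y 0.087 0.178 mid [0.4467 0.1325]
side d2 351 ztop 0.032 x 0.443 0.532 y -0.164 -0.074 mid [ 0.4876 -0.1191]
side p196 133 ztop 0.052 x 0.54 0.568 y 0.412 0.441 mid [0.554  0.4265]
side p192 337 ztop 0.051 x 0.571 0.626 y 0.289 0.342 mid [0.5987 0.3155]
side p258 212 ztop 0.051 x 0.506 0.572 y -0.468 -0.396 mid [ 0.5393 -0.432 ]
side blue 313 ztop 0.178 x 0.298 0.305 y 0.007 0.062 mid [0.3012 0.0347]
side blue2 192 ztop 0.043 x 0.275 0.342 y -0.444 -0.339 mid [ 0.3084 -0.3915]
top flat [282. 124.] 365 [ 0.7507 -0.1215  0.    ] [0.07  0.09  0.018]
top flat [170. 190.] 1229 [ 0.4601  0.2815 -0.    ] [0.149 0.148 0.019]
side flat [241. 276.] 1737 [ 0.46    0.2827 -0.0009] [0.15  0.151 0.012]
```

View pics/top0c.png

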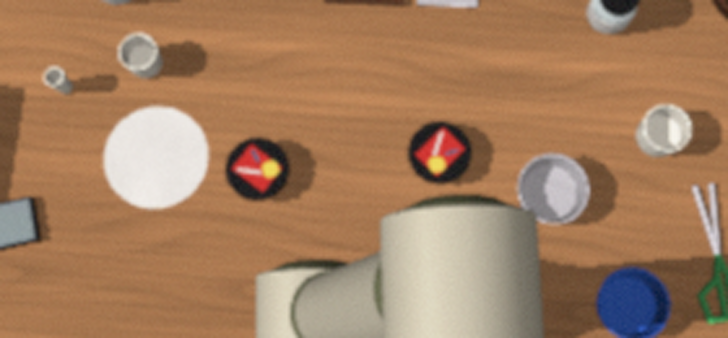

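Call:
apply_moves(rows=[[0.028, 0.0218, -0.009, 0, -0.03], [0.028, 0.0218, -0.009, 0, -0.03], [0.028, 0.0218, -0.009, 0, -0.03], [0.028, 0.0218, -0.009, 0, -0.03], [0.028, 0.0218, -0.009, 0, -0.03]])

```text
time: 0.52
position: [0.304, -0.3887, 0.1857]
tcp_rot: [-0.0, 0.988, 0.157, -0.0]
wrist_force: [-0.4, -1.5, 0.2]
opening: 0.044
finger_force: 0.0
```

Call:
apply_moves(rows=[[0.028, 0.0218, -0.009, 0, -0.03], [0.028, 0.0218, -0.009, 0, -0.03], [0.028, 0.0218, -0.009, 0, -0.03], [0.028, 0.0218, -0.009, 0, -0.03], [0.028, 0.0218, -0.009, 0, -0.03]])

```text
time: 0.93
position: [0.4441, -0.2796, 0.1406]
tcp_rot: [-0.0, 0.988, 0.157, -0.0]
wrist_force: [0.1, -0.3, 0.3]
opening: 0.0441
finger_force: 0.0
```

Call:
apply_moves(rows=[[0, 0, 0, 0, -0.03], [0, 0, 0, 0, -0.03], [0, 0, 0, 0, -0.03], [0, 0, 0, 0, -0.03], [0, 0, 0, 0, -0.03]])

```text
time: 1.35
position: [0.4424, -0.282, 0.1416]
tcp_rot: [0.0, 0.988, 0.156, 0.0]
wrist_force: [0.2, 1.1, -1.1]
opening: 0.0436
finger_force: 0.0
```

```bash
python3 - <<'E'
from h import *
print(observe()["position"])
for n in("top","side"):
    im,d,K,T=grab(n); np.savez(f"{n}1.npz",im=im,d=d,K=K,T=T)
    save(f"pics/{n}1.png",np.asarray(im))
    hs=cv2.cvtColor(im,cv2.COLOR_RGB2HSV); P=pts(d,K,T)
    for nm,lo,hi in(("blue",100,130),("yellow",20,35)):
        m=((hs[...,0]>lo)&(hs[...,0]<hi)&(hs[...,1]>150)).astype(np.uint8)
        k,l,s,c=cv2.connectedComponentsWithStats(m)
        for i in range(1,k):
            if s[i,4]>60: q=P[l==i]; print(n,nm,c[i].round(),s[i,4],q.min(0).round(3),q.max(0).round(3))
E
```

```text
[ 0.44239751 -0.28198612  0.14162337]
top blue [353. 247.] 558 [ 0.181 -0.442 -0.001] [ 0.337 -0.054  1.355]
top yellow [333. 279.] 568 [ 0.13  -0.381 -0.005] [ 0.23  -0.054  1.355]
side blue [320. 134.] 113 [ 0.253 -0.449  0.002] [ 0.296 -0.351  0.044]
side blue [295. 179.] 467 [ 0.295 -0.176  0.001] [0.391 0.817 0.949]
side yellow [502. 124.] 267 [-0.402 -0.487  0.095] [0.315 0.817 0.949]
```

View pics/side1.png

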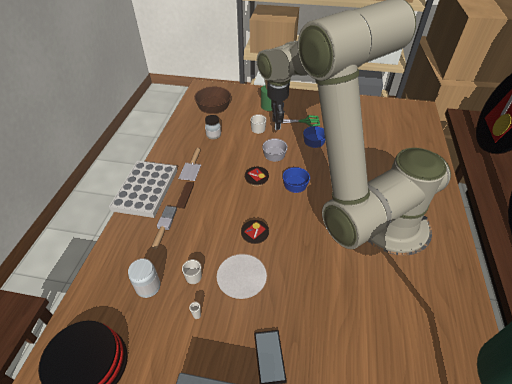

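View pics/top1.png

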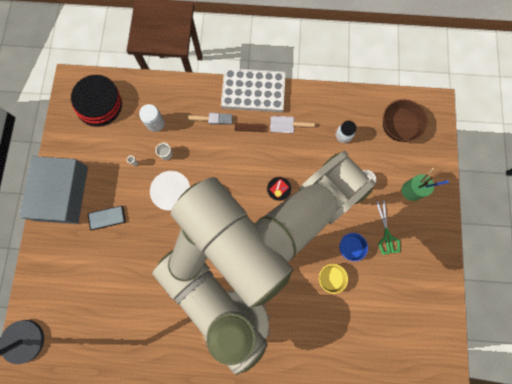

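The side view shows the fingers above the bowl at (275,150). The blue bowl at (295,179) closes the near route, so I'll drag the bowl round the far side with the fingers spread inside it.

Call:
apply_moves(rows=[[0.0005, 0, -0.03, 0, -0.03], [0, 0, -0.03, 0, -0.03], [0, 0, -0.03, 0, -0.03], [0, 0, -0.02, 0, -0.03], [0, 0, 0, 0, -0.03]])

```text
time: 1.87
position: [0.4416, -0.2799, 0.0279]
tcp_rot: [-0.003, 0.988, 0.157, -0.002]
wrist_force: [-0.4, 0.1, 0.3]
opening: 0.0441
finger_force: 0.0
```

Call:
apply_moves(rows=[[0, 0, -0.006, 0, -0.03], [0, 0, -0.006, 0, -0.03], [0, 0, -0.005, 0, -0.03], [0, 0, 0, 0, -0.03], [0, 0, 0, 0, -0.03]])

```text
time: 2.28
position: [0.4437, -0.2813, 0.0148]
tcp_rot: [0.0, 0.988, 0.157, 0.0]
wrist_force: [-0.1, -0.5, -0.4]
opening: 0.0444
finger_force: 0.0
```

Call:
apply_moves(rows=[[0.004, 0.002, 0, 0, -0.03], [0.008, 0.004, 0, 0, -0.03], [0.011, 0.0055, 0, 0, -0.03], [0.011, 0.0055, 0, 0, -0.03], [0.011, 0.0055, 0, 0, -0.03]])

```text
time: 2.7
position: [0.4895, -0.2581, 0.0146]
tcp_rot: [0.0, 0.988, 0.158, -0.0]
wrist_force: [-5.2, -2.9, 4.3]
opening: 0.044
finger_force: 3.1
```

Call:
apply_moves(rows=[[0.0122, 0.006, 0, 0, -0.03], [0.0122, 0.006, 0, 0, -0.03], [0.0122, 0.006, 0, 0, -0.03], [0.0122, 0.006, 0, 0, -0.03], [0.0122, 0.006, 0, 0, -0.03]])

```text
time: 3.12
position: [0.5504, -0.2279, 0.0146]
tcp_rot: [0.0, 0.987, 0.158, -0.001]
wrist_force: [-7.0, -4.2, 3.5]
opening: 0.0441
finger_force: 3.3
```

Call:
apply_moves(rows=[[0.0122, 0.006, 0, 0, -0.03], [0.0122, 0.006, 0, 0, -0.03], [0.0122, 0.006, 0, 0, -0.03], [0.012, 0.006, 0, 0, -0.03], [0.01, 0.01, 0, 0, -0.03]])

```text
time: 3.53
position: [0.6093, -0.1944, 0.0146]
tcp_rot: [0.001, 0.988, 0.157, -0.0]
wrist_force: [-3.7, -4.2, 2.1]
opening: 0.0441
finger_force: 3.2
```

Call:
apply_moves(rows=[[0.002, 0.012, 0, 0, -0.03], [0, 0.013, 0, 0, -0.03], [0, 0.014, 0, 0, -0.03], [0, 0.014, 0, 0, -0.03], [0, 0.014, 0, 0, -0.03]])

```text
time: 3.95
position: [0.6109, -0.1266, 0.0147]
tcp_rot: [0.001, 0.988, 0.157, 0.001]
wrist_force: [-0.5, -4.3, 1.7]
opening: 0.0438
finger_force: 2.6
```

```bash
python3 - <<'E'
from h import *
print(observe()["position"])
im,d,K,T=grab("side"); P=pts(d,K,T)
save("pics/side2.png",cv2.resize(im[90:330,130:330],None,fx=3,fy=2.5))
E
```

```text
[ 0.61085058 -0.1266083   0.01468559]
```

View pics/side2.png

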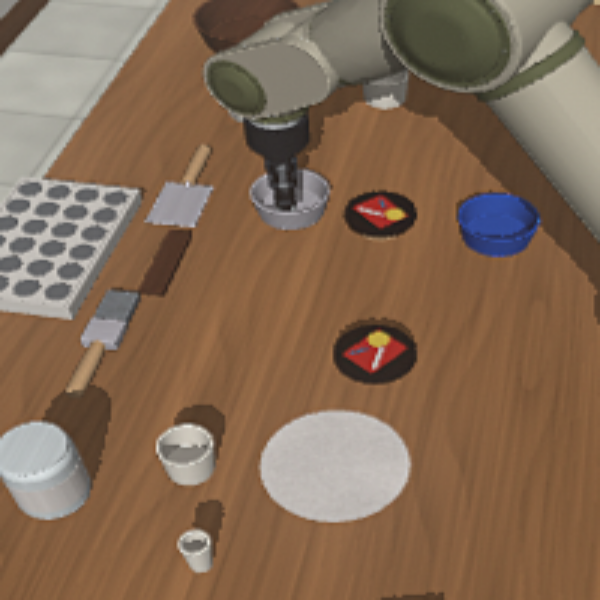

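The bowl is flat and held by the fingers at crop (290,205), well clear of the dishes.

Call:
apply_moves(rows=[[-0.001, 0.015, 0, 0, -0.03], [-0.001, 0.016, 0, 0, -0.03], [-0.002, 0.0165, 0, 0, -0.03], [-0.002, 0.0165, 0, 0, -0.03], [-0.002, 0.0165, 0, 0, -0.03]])

```text
time: 4.42
position: [0.6022, -0.046, 0.0144]
tcp_rot: [0.0, 0.988, 0.157, 0.0]
wrist_force: [0.9, -4.1, 1.0]
opening: 0.044
finger_force: 2.2
```

Call:
apply_moves(rows=[[-0.002, 0.0165, 0, 0, -0.03], [-0.002, 0.0165, 0, 0, -0.03], [-0.002, 0.0165, 0, 0, -0.03], [-0.002, 0.0165, 0, 0, -0.03], [-0.002, 0.0165, 0, 0, -0.03]])

```text
time: 4.83
position: [0.592, 0.0366, 0.0144]
tcp_rot: [0.0, 0.988, 0.157, 0.0]
wrist_force: [0.8, -4.8, 1.3]
opening: 0.0442
finger_force: 2.3
```

Call:
apply_moves(rows=[[-0.002, 0.0165, 0, 0, -0.03], [-0.002, 0.0165, 0, 0, -0.03], [-0.002, 0.0165, 0, 0, -0.03], [-0.002, 0.0165, 0, 0, -0.03], [-0.002, 0.0165, 0, 0, -0.03]])

```text
time: 5.25
position: [0.5818, 0.1191, 0.0144]
tcp_rot: [0.0, 0.988, 0.157, -0.0]
wrist_force: [1.4, -4.8, 0.6]
opening: 0.044
finger_force: 2.5
```

Call:
apply_moves(rows=[[-0.003, 0.0155, 0, 0, -0.03], [-0.003, 0.0155, 0, 0, -0.03], [-0.003, 0.0155, 0, 0, -0.03], [-0.003, 0.0135, 0, 0, -0.03], [-0.009, 0.0105, 0, 0, -0.03]])

```text
time: 5.67
position: [0.5613, 0.1898, 0.0143]
tcp_rot: [0.0, 0.988, 0.157, 0.001]
wrist_force: [2.6, -3.0, -0.6]
opening: 0.044
finger_force: 2.1
```

Call:
apply_moves(rows=[[-0.011, 0.0102, 0, 0, -0.03], [-0.011, 0.0102, 0, 0, -0.03], [-0.011, 0.0102, 0, 0, -0.03], [-0.011, 0.0102, 0, 0, -0.03], [-0.011, 0.0102, 0, 0, -0.03]])

```text
time: 6.08
position: [0.5048, 0.2403, 0.0143]
tcp_rot: [-0.0, 0.988, 0.157, -0.0]
wrist_force: [2.6, -2.5, -0.6]
opening: 0.0437
finger_force: 1.9
```

Call:
apply_moves(rows=[[-0.011, 0.0102, 0, 0, -0.03], [-0.011, 0.0102, 0, 0, -0.03], [-0.011, 0.0102, 0, 0, -0.03], [-0.008, 0.0075, 0, 0, -0.03], [-0.004, 0.004, 0, 0, -0.03]])

```text
time: 6.5
position: [0.4598, 0.2827, 0.0143]
tcp_rot: [-0.0, 0.987, 0.158, -0.0]
wrist_force: [2.7, -3.5, -0.6]
opening: 0.0437
finger_force: 2.1
```

```bash
cat >> h.py <<'E'
def circ(P,x,y,r,ztop,tol=.006):
    "centre and diameter of a rim: points near ztop within r of x,y"
    m=(np.hypot(P[...,0]-x,P[...,1]-y)<r)&(abs(P[...,2]-ztop)<tol)
    q=P[m].astype(np.float32)
    if len(q)<6: return None
    (cx,cy),R=cv2.minEnclosingCircle(q[:,:2].copy()); return round(cx,4),round(cy,4),round(2*R,4),len(q)
def measure(items):
    for n in("top","side"):
        im,d,K,T=grab(n); P=pts(d,K,T)
        for k,a in items.items(): print(n,k,circ(P,*a))
    return im
E
python3 - <<'E'
from h import *
measure(dict(bowl=(.46,.282,.07,.042),b=(.598,.313,.05,.052),d=(.553,.425,.03,.052),a=(.538,-.434,.06,.052)))
print(observe()["position"])
E
```

```text
top bowl (0.4748, 0.2551, 0.0839, 22)
top b (0.5982, 0.3109, 0.0548, 30)
top d (0.5536, 0.4235, 0.0295, 14)
top a (0.5365, -0.4367, 0.0682, 52)
side bowl (0.4724, 0.2855, 0.0997, 113)
side b (0.5992, 0.3146, 0.0564, 74)
side d (0.5535, 0.4267, 0.0287, 43)
side a (0.5424, -0.4323, 0.0746, 42)
[0.46010165 0.28239143 0.01422259]
```

Call:
apply_moves(rows=[[-0.002, 0.002, 0, 0, -0.03], [0, 0, 0, 0, -0.03], [0, 0, 0.02, 0, -0.03], [0, 0, 0.041, 0, -0.03], [0, 0, 0.041, 0, -0.03]])

```text
time: 7.02
position: [0.4583, 0.283, 0.1166]
tcp_rot: [0.0, 0.988, 0.157, -0.002]
wrist_force: [1.2, 0.6, -0.3]
opening: 0.0438
finger_force: 0.0
```

Call:
apply_moves(rows=[[0, -0.02, 0.03, 0, -0.03], [0, -0.041, 0, 0, -0.03], [0, -0.041, 0, 0, -0.03], [0, -0.041, 0, 0, -0.03], [0, -0.041, 0, 0, -0.03]])

```text
time: 7.43
position: [0.4587, 0.0978, 0.1464]
tcp_rot: [-0.0, 0.988, 0.157, -0.0]
wrist_force: [0.1, -0.2, 0.5]
opening: 0.0441
finger_force: 0.0
```

```bash
python3 - <<'E'
from h import *
measure(dict(bowl=(.46,.282,.07,.042),b=(.598,.313,.05,.052),d=(.553,.425,.03,.052),a=(.538,-.434,.06,.052)))
for n in("top","side"):
    im,d,K,T=grab(n); P=pts(d,K,T); save(f"pics/{n}3.png",im)
    hs=cv2.cvtColor(im,cv2.COLOR_RGB2HSV)
    m=(np.hypot(P[...,0]-.46,P[...,1]-.282)<.09)&(abs(P[...,2])<.004)&(hs[...,1]<50)&(hs[...,2]>150)
    (c,r)=cv2.minEnclosingCircle(P[m][:,:2].astype(np.float32)); print(n,"sheet",c,2*r)
    m=(np.hypot(P[...,0]-.46,P[...,1]-.282)<.035)
    print("floor",np.median(P[m][:,2]))
print(observe()["position"])
E
```

```text
top bowl (0.4706, 0.2832, 0.0983, 64)
top b (0.5981, 0.3112, 0.0562, 44)
top d (0.5527, 0.4255, 0.0291, 24)
top a (0.5369, -0.4369, 0.0682, 51)
side bowl (0.4707, 0.2845, 0.1021, 156)
side b (0.5987, 0.3142, 0.055, 70)
side d (0.554, 0.4272, 0.0293, 44)
side a None
top sheet (0.45968368649482727, 0.28369808197021484) 0.1507743000984192
floor 0.0064791936221305635
side sheet (0.45835357904434204, 0.28203627467155457) 0.15121132135391235
floor 0.006502422926894846
[0.45924394 0.09877723 0.14631081]
```

View pics/side3.png

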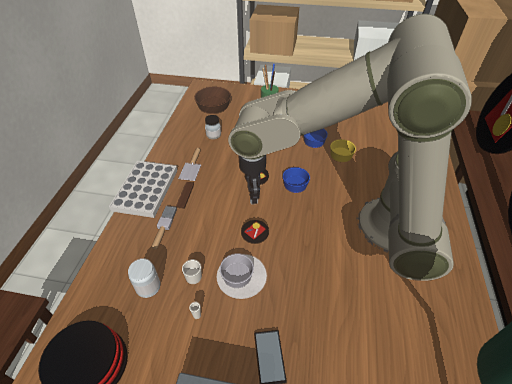

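The side view shows the bowl flat on the sheet, but about 11 mm too far in x. I'll nudge it back.

Call:
apply_moves(rows=[[0.0015, 0.037, 0, 0, -0.03], [0.0015, 0.037, 0, 0, -0.03], [0.0015, 0.037, 0, 0, -0.03], [0.001, 0.037, 0, 0, -0.03], [0.001, 0.0365, -0.01, 0, -0.03]])

```text
time: 8.05
position: [0.4654, 0.2878, 0.1376]
tcp_rot: [-0.001, 0.987, 0.158, 0.001]
wrist_force: [0.9, -0.4, 1.4]
opening: 0.0442
finger_force: 0.0
```

Call:
apply_moves(rows=[[0, 0, 0, 0, -0.03], [0, 0, -0.04, 0, -0.03], [0, 0, -0.04, 0, -0.03], [0, 0, -0.03, 0, -0.03], [0, 0, -0.012, 0, -0.03]])

```text
time: 8.47
position: [0.4628, 0.2844, 0.0102]
tcp_rot: [0.0, 0.987, 0.158, -0.003]
wrist_force: [0.4, -0.0, 0.2]
opening: 0.0436
finger_force: 0.0
```

Call:
apply_moves(rows=[[0, 0, 0, 0, -0.03], [-0.008, 0, 0, 0, -0.03], [-0.007, 0, 0, 0, -0.03], [-0.004, 0, 0, 0, -0.03], [0, 0, 0, 0, -0.03]])

```text
time: 8.88
position: [0.4464, 0.2844, 0.0158]
tcp_rot: [-0.0, 0.988, 0.157, 0.001]
wrist_force: [0.4, 0.4, 0.7]
opening: 0.0438
finger_force: 0.3
```

Call:
apply_moves(rows=[[0, 0, 0.02, 0, -0.03], [0, 0, 0.041, 0, -0.03], [0, 0, 0.041, 0, -0.03], [0, 0, 0.035, 0, -0.03], [0, -0.041, 0, 0, -0.5]])

```text
time: 9.3
position: [0.4492, 0.2475, 0.1591]
tcp_rot: [-0.002, 0.987, 0.16, 0.007]
wrist_force: [2.8, -0.5, 0.1]
opening: 0.0545
finger_force: 0.0
```

Call:
apply_moves(rows=[[0, -0.041, 0, 0, -0.5], [0, -0.041, 0, 0, -0.5], [0, -0.041, 0, 0, -0.5], [0, -0.041, 0, 0, -1], [0, 0, 0, 0, -1]])

```text
time: 9.72
position: [0.4468, 0.0737, 0.1522]
tcp_rot: [0.001, 0.988, 0.154, 0.001]
wrist_force: [-0.1, 1.2, -0.2]
opening: 0.0847
finger_force: 0.0
```

```bash
python3 - <<'E'
from h import *
measure(dict(bowl=(.46,.282,.07,.042),b=(.598,.313,.05,.052),d=(.553,.425,.03,.052),a=(.538,-.434,.06,.052)))
for n in("top","side"):
    im,d,K,T=grab(n); P=pts(d,K,T); hs=cv2.cvtColor(im,cv2.COLOR_RGB2HSV)
    m=(np.hypot(P[...,0]-.46,P[...,1]-.282)<.09)&(abs(P[...,2])<.004)&(hs[...,1]<50)&(hs[...,2]>150)
    (c,r)=cv2.minEnclosingCircle(P[m][:,:2].astype(np.float32)); print(n,"sheet",c,2*r)
    m=((hs[...,1]<60)&(hs[...,2]>120)&(abs(P[...,2]-.047)<.01)&(P[...,0]>-.5)&(P[...,0]<.8)).astype(np.uint8)
    k,l,s,c=cv2.connectedComponentsWithStats(m)
    print(n,[(P[l==i].mean(0).round(3).tolist(),int(s[i,4])) for i in range(1,k) if s[i,4]>8])
print(observe()["position"])
E
```

```text
top bowl (0.4611, 0.2869, 0.0989, 88)
top b (0.5974, 0.3113, 0.0557, 39)
top d (0.5533, 0.4241, 0.0303, 24)
top a (0.5376, -0.4354, 0.0694, 54)
side bowl (0.4636, 0.289, 0.1012, 162)
side b (0.5976, 0.3145, 0.0567, 74)
side d (0.5541, 0.4269, 0.0289, 42)
side a None
top sheet (0.4593779742717743, 0.28187158703804016) 0.150898739695549
top [([0.688, 0.357, 0.047], 33), ([0.699, -0.35, 0.048], 58), ([0.6, 0.314, 0.047], 68), ([0.553, 0.424, 0.047], 36), ([0.542, -0.437, 0.046], 80), ([0.495, 0.316, 0.04], 15), ([0.499, 0.265, 0.041], 20), ([0.443, 0.326, 0.04], 21), ([0.422, 0.268, 0.04], 20)]
side sheet (0.45819976925849915, 0.2826509475708008) 0.15100185573101044
side [([-0.396, -1.949, 0.047], 13), ([0.713, -0.337, 0.047], 72), ([0.468, 0.256, 0.04], 65), ([0.599, 0.314, 0.046], 132), ([0.459, 0.32, 0.04], 79), ([0.702, 0.395, 0.047], 90), ([0.554, 0.427, 0.046], 71)]
[0.44657629 0.07984744 0.15175385]
```

Call:
apply_moves(rows=[[0.003, 0.0415, 0, 0, -0.03], [0.003, 0.0415, 0, 0, -0.03], [0.003, 0.0415, 0, 0, -0.03], [0.003, 0.0415, 0, 0, -0.03], [0.003, 0.0415, 0, 0, -0.03]])

```text
time: 10.33
position: [0.4604, 0.2904, 0.1515]
tcp_rot: [-0.0, 0.987, 0.159, 0.0]
wrist_force: [1.4, -0.8, -0.0]
opening: 0.044
finger_force: 0.0
```

Call:
apply_moves(rows=[[0, 0, 0, 0, -0.03], [0, 0, -0.041, 0, -0.03], [0, 0, -0.041, 0, -0.03], [0, 0, -0.035, 0, -0.03], [0, 0, -0.02, 0, -0.03]])

```text
time: 10.75
position: [0.4589, 0.2873, 0.0107]
tcp_rot: [0.0, 0.987, 0.159, -0.002]
wrist_force: [0.2, 0.8, -0.2]
opening: 0.0441
finger_force: 0.0
```

```bash
python3 -c "
from h import *
print(observe()['position'])"
```

```text
[0.45891241 0.28734697 0.0106646 ]
```

Now the x correction, then y, then lift.

Call:
apply_moves(rows=[[0, 0, 0, 0, -0.03], [-0.008, 0, 0, 0, -0.03], [-0.007, 0, 0, 0, -0.03], [0, -0.004, 0, 0, -0.03], [0, -0.004, 0, 0, -0.03]])

```text
time: 11.17
position: [0.4468, 0.2793, 0.0159]
tcp_rot: [-0.001, 0.987, 0.158, 0.001]
wrist_force: [1.3, 3.7, 0.1]
opening: 0.0435
finger_force: 2.1
```

Call:
apply_moves(rows=[[0, 0, 0, 0, -0.03], [0, 0, 0.02, 0, -0.03], [0, 0, 0.041, 0, -0.03], [0, 0, 0.041, 0, -0.03], [0, 0, 0.035, 0, -0.03]])

```text
time: 11.58
position: [0.4469, 0.2782, 0.1544]
tcp_rot: [-0.0, 0.988, 0.157, 0.001]
wrist_force: [0.3, -0.7, 1.1]
opening: 0.0438
finger_force: 0.0
```

Call:
apply_moves(rows=[[0, -0.041, 0, 0, -1], [0, -0.041, 0, 0, -1], [0, -0.041, 0, 0, -1], [0, -0.041, 0, 0, -1], [0, -0.041, 0, 0, -1]])

```text
time: 12.0
position: [0.4463, 0.0715, 0.152]
tcp_rot: [0.0, 0.988, 0.157, 0.001]
wrist_force: [1.5, -0.3, 0.7]
opening: 0.0854
finger_force: 0.0
```

```bash
python3 - <<'E'
from h import *
measure(dict(bowl=(.46,.282,.07,.042),a=(.538,-.434,.06,.052)))
print(observe()["position"])
E
```

```text
top bowl (0.4586, 0.2839, 0.1001, 79)
top a (0.5368, -0.4371, 0.0689, 52)
side bowl (0.4609, 0.2863, 0.1, 155)
side a None
[0.44699966 0.0686669  0.15195972]
```

Call:
apply_moves(rows=[[0.006, -0.0335, 0, 0, -1], [0.006, -0.0335, 0, 0, -1], [0.006, -0.0335, 0, 0, -1], [0.006, -0.0335, 0, 0, -1], [0.006, -0.0335, 0, 0, -1]])

```text
time: 12.52
position: [0.4768, -0.0954, 0.1518]
tcp_rot: [0.0, 0.988, 0.157, 0.0]
wrist_force: [0.8, 0.5, 0.3]
opening: 0.0855
finger_force: 0.0
```

Call:
apply_moves(rows=[[0.006, -0.0335, 0, 0, -1], [0.006, -0.0335, 0, 0, -1], [0.006, -0.0335, 0, 0, -1], [0.006, -0.0335, 0, 0, -1], [0.006, -0.0335, 0, 0, -1]])

```text
time: 12.93
position: [0.5068, -0.2629, 0.1517]
tcp_rot: [0.0, 0.988, 0.157, 0.0]
wrist_force: [0.4, 0.1, 0.4]
opening: 0.0854
finger_force: 0.0
```

Call:
apply_moves(rows=[[0.006, -0.0335, 0, 0, -1], [0.006, -0.0335, 0, 0, -1], [0.006, -0.0335, 0, 0, -1], [0.007, -0.0335, 0, 0, -1], [0.006, -0.0335, 0, 0, -1]])

```text
time: 13.35
position: [0.538, -0.4302, 0.1517]
tcp_rot: [0.0, 0.988, 0.157, 0.0]
wrist_force: [0.4, 0.0, -0.4]
opening: 0.0854
finger_force: 0.0
```

Call:
apply_moves(rows=[[0, 0, 0, 0, -1], [0, 0, 0, 0, -1], [0, 0, -0.01, 0, -1], [0, 0, -0.02, 0, -1], [0, 0, 0, 0, -1]])

```text
time: 13.77
position: [0.5369, -0.4264, 0.1176]
tcp_rot: [-0.003, 0.987, 0.158, -0.002]
wrist_force: [-0.6, 1.3, -1.6]
opening: 0.0852
finger_force: 0.0
```

```bash
python3 - <<'E'
from h import *
measure(dict(bowl=(.46,.282,.07,.042),b=(.598,.313,.05,.052),d=(.553,.425,.03,.052),a=(.538,-.434,.06,.052)))
print(observe()["position"])
E
```

```text
top bowl (0.4593, 0.2832, 0.0996, 90)
top b (0.5978, 0.3118, 0.055, 40)
top d (0.5534, 0.4236, 0.0291, 21)
top a None
side bowl (0.4608, 0.2872, 0.1007, 155)
side b (0.5984, 0.3146, 0.0563, 72)
side d (0.5538, 0.4261, 0.0297, 43)
side a (0.5412, -0.4327, 0.0723, 39)
[ 0.53768716 -0.4276921   0.12111149]
```

Call:
apply_moves(rows=[[0, -0.005, 0, 0, -1], [0, 0, -0.03, 0, -1], [0, 0, -0.03, 0, -1], [0, 0, -0.02, 0, -1], [0, 0, -0.0105, 0, -1]])

```text
time: 14.28
position: [0.5371, -0.4334, 0.0289]
tcp_rot: [-0.001, 0.988, 0.157, -0.001]
wrist_force: [-0.4, -0.2, 0.4]
opening: 0.0854
finger_force: 0.0
```

Call:
apply_moves(rows=[[0, 0, 0, 0, -1], [0, 0, 0, 0, -1], [0, 0, 0, 0, 1], [0, 0, 0, 0, 1], [0, 0, 0, 0, 1]])

```text
time: 14.7
position: [0.5387, -0.435, 0.034]
tcp_rot: [0.002, 0.988, 0.157, 0.001]
wrist_force: [-1.0, 0.6, 8.1]
opening: 0.0648
finger_force: 66.2
```

Call:
apply_moves(rows=[[0, 0, 0, 0, 1], [0, 0, 0, 0, 1], [0, 0, 0.01, 0, 1], [0, 0, 0.01, 0, 1], [0, 0, 0, 0, 1]])

```text
time: 15.12
position: [0.5386, -0.4349, 0.0543]
tcp_rot: [0.002, 0.988, 0.157, 0.001]
wrist_force: [0.6, -0.9, -0.9]
opening: 0.0649
finger_force: 66.6
```

```bash
python3 - <<'E'
from h import *
im,d,K,T=grab("side"); save("pics/side4.png",cv2.resize(im[60:180,200:340],None,fx=5,fy=5)); print(observe()["position"])
E
```

```text
[ 0.53825422 -0.43459449  0.05290864]
```

View pics/side4.png

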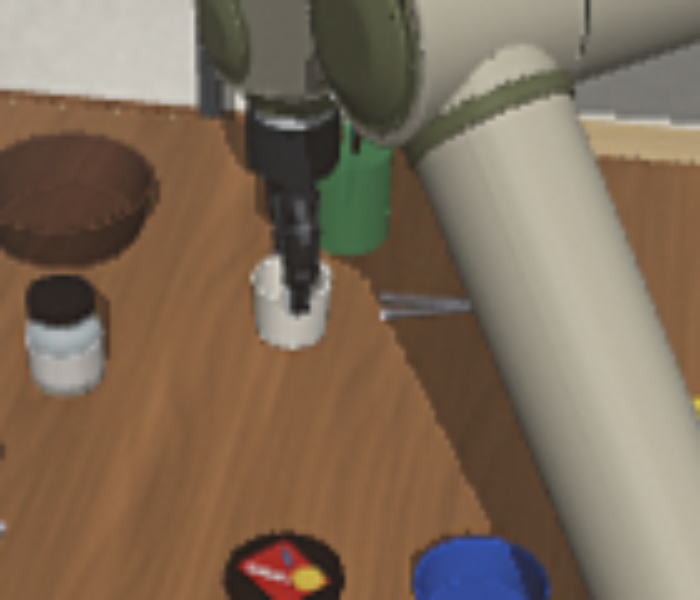

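The pot is gripped, with the finger reaching about halfway down its side at crop (300,310). I'll measure the tip height against the base.

```bash
python3 - <<'E'
from h import *
im,d,K,T=grab("side"); P=pts(d,K,T); g=im.max(2)
m=(g<70)&(np.hypot(P[...,0]-.538,P[...,1]+.40)<.05)&(P[...,2]>.02)
v,u=np.nonzero(m)
for r in sorted(set(v))[-8:]: print(r,P[r,u[v==r]].mean(0).round(4),P[r,u[v==r]][:,2].min().round(4))
w=(g>130)&(np.hypot(P[...,0]-.538,P[...,1]+.43)<.05)&(P[...,2]>.005)&(P[...,2]<.12)
print("pot z",np.percentile(P[w][:,2],[1,50,99]))
print(observe()["position"])
E
```

```text
115 [ 0.5199 -0.3755  0.1132] 0.1087
116 [ 0.5199 -0.3755  0.1084] 0.1064
117 [ 0.5214 -0.3848  0.097 ] 0.0911
118 [ 0.5245 -0.3911  0.0874] 0.0861
119 [ 0.5243 -0.39    0.0833] 0.0805
120 [ 0.526  -0.3881  0.0794] 0.0763
121 [ 0.5243 -0.3906  0.0729] 0.0688
122 [ 0.5243 -0.3909  0.0678] 0.0664
pot z [0.01936154 0.04861471 0.08319897]
[ 0.53787732 -0.43417186  0.0517227 ]
```

Call:
apply_moves(rows=[[0, 0, 0.02, 0, 1], [0, 0, 0.03, 0, 1], [0, 0.01, 0.03, 0, 1], [0, 0.02, 0.02, 0, 1], [-0.004, 0.03, 0, 0, 1]])

```text
time: 15.63
position: [0.5347, -0.3759, 0.1551]
tcp_rot: [0.003, 0.988, 0.156, 0.002]
wrist_force: [1.0, 0.6, -1.4]
opening: 0.0648
finger_force: 66.6
```

Call:
apply_moves(rows=[[-0.004, 0.035, 0, 0, 1], [-0.004, 0.035, 0, 0, 1], [-0.004, 0.035, 0, 0, 1], [-0.004, 0.035, 0, 0, 1], [-0.004, 0.035, 0, 0, 1]])

```text
time: 16.05
position: [0.513, -0.1972, 0.1505]
tcp_rot: [-0.0, 0.988, 0.157, -0.0]
wrist_force: [1.2, -0.7, -1.4]
opening: 0.0645
finger_force: 66.6
```

Call:
apply_moves(rows=[[-0.004, 0.035, 0, 0, 1], [-0.004, 0.035, 0, 0, 1], [-0.004, 0.035, 0, 0, 1], [-0.004, 0.035, 0, 0, 1], [-0.004, 0.035, 0, 0, 1]])

```text
time: 16.47
position: [0.4929, -0.0223, 0.1506]
tcp_rot: [-0.0, 0.988, 0.157, -0.0]
wrist_force: [1.5, 0.5, -0.6]
opening: 0.0645
finger_force: 66.6
```

Call:
apply_moves(rows=[[-0.004, 0.035, 0, 0, 1], [-0.004, 0.035, 0, 0, 1], [-0.004, 0.035, 0, 0, 1], [-0.004, 0.035, 0, 0, 1], [-0.004, 0.035, 0, 0, 1]])

```text
time: 16.88
position: [0.473, 0.1527, 0.1507]
tcp_rot: [0.0, 0.988, 0.157, -0.0]
wrist_force: [1.1, 0.2, -0.5]
opening: 0.0644
finger_force: 66.6
```

Call:
apply_moves(rows=[[-0.004, 0.035, 0, 0, 1], [-0.004, 0.035, 0, 0, 1], [-0.004, 0.035, 0, 0, 1], [-0.002, 0.027, 0, 0, 1], [0, 0, 0, 0, 1]])

```text
time: 17.3
position: [0.4584, 0.2869, 0.1504]
tcp_rot: [-0.001, 0.987, 0.159, -0.0]
wrist_force: [-0.6, 1.1, -1.3]
opening: 0.0643
finger_force: 66.6
```

```bash
python3 - <<'E'
from h import *
o=observe();print(o["position"],o["opening"])
im,d,K,T=grab("side"); P=pts(d,K,T)
print("bowl",circ(P,.46,.285,.07,.04)); 
w=(im.max(2)>120)&(np.hypot(P[...,0]-.46,P[...,1]-.285)<.05)&(P[...,2]>.06)&(P[...,2]<.25)
q=P[w]; print(np.percentile(q[:,2],[1,50,99])); 
lo=q[q[:,2]<q[:,2].min()+.03]; print("pot lower x",lo[:,0].min(),lo[:,0].max(),"ymax",lo[:,1].max())
print("b",circ(P,.598,.313,.05,.052))
save("pics/side5.png",cv2.resize(im[180:330,170:330],None,fx=4,fy=4))
E
```

```text
[0.4584454  0.28694933 0.15043923] 0.06430816434102316
bowl (0.4611, 0.2867, 0.1012, 132)
[0.11591512 0.14246498 0.16983988]
pot lower x 0.42774194651102215 0.4881347969406779 ymax 0.32016559300522696
b (0.5989, 0.3147, 0.0563, 81)
```

View pics/side5.png

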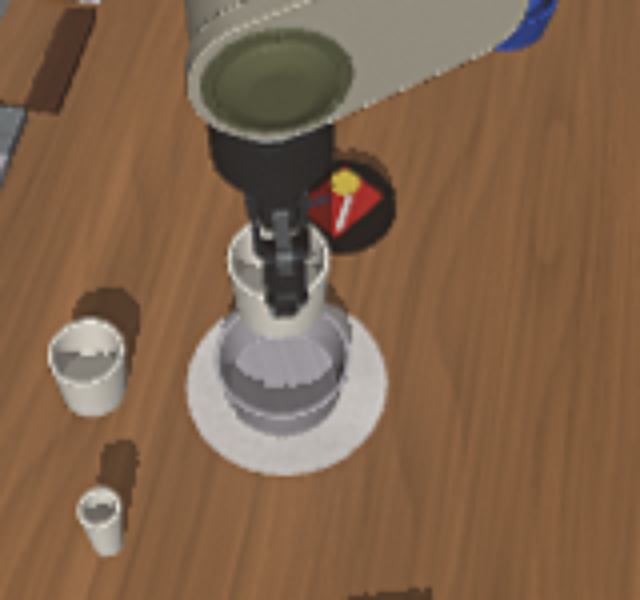

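The pot hangs upright over the bowl, whose rim centre is at about crop (285,365). I'll lower it gently and watch the force.

Call:
apply_moves(rows=[[0.001, -0.001, -0.02, 0, 1], [0, 0, -0.025, 0, 1], [0, 0, -0.025, 0, 1], [0, 0, -0.015, 0, 1], [0, 0, 0, 0, 1]])

```text
time: 17.77
position: [0.459, 0.2805, 0.0627]
tcp_rot: [0.001, 0.988, 0.157, -0.003]
wrist_force: [-0.3, -0.2, -1.5]
opening: 0.0645
finger_force: 66.7
```

Call:
apply_moves(rows=[[0, 0, -0.006, 0, 1], [0, 0, -0.005, 0, 1], [0, 0, -0.004, 0, 1], [0, 0, 0, 0, 1], [0, 0, 0, 0, 1]])

```text
time: 18.18
position: [0.4608, 0.282, 0.0511]
tcp_rot: [-0.0, 0.988, 0.157, 0.0]
wrist_force: [0.4, -0.0, -0.4]
opening: 0.0648
finger_force: 66.6
```

Call:
apply_moves(rows=[[0, 0.001, -0.003, 0, 1], [0, 0, -0.002, 0, 1], [0, 0, -0.0015, 0, 1], [0, 0, 0, 0, 1], [0, 0, 0, 0, 1]])

```text
time: 18.6
position: [0.4606, 0.283, 0.0442]
tcp_rot: [0.0, 0.988, 0.157, -0.0]
wrist_force: [0.2, -0.2, -0.5]
opening: 0.0649
finger_force: 66.7
```

```bash
python3 - <<'E'
from h import *
o=observe();print(o["position"],o["wrist_force"])
for n in("top","side"):
    im,d,K,T=grab(n); P=pts(d,K,T)
    print("bowl",circ(P,.46,.285,.056,.04,.004))
    w=(im.max(2)>120)&(np.hypot(P[...,0]-.46,P[...,1]-.285)<.05)&(P[...,2]>.046)&(P[...,2]<.09)
    q=P[w]; print(np.percentile(q[:,2],[1,50,97,99]),q.min(0),q.max(0)) 
save("pics/side6.png",cv2.resize(im[200:310,190:300],None,fx=5,fy=5))
E
```

```text
[0.46060585 0.28304435 0.04424728] [ 0.24064303 -0.20244956 -0.53233262]
bowl (0.444, 0.2563, 0.0739, 30)
[0.04688466 0.05795846 0.06910305 0.07096028] [0.43859533 0.24302376 0.04652114] [0.46048246 0.25593176 0.0718889 ]
bowl (0.4602, 0.2867, 0.1011, 158)
[0.04715235 0.05743377 0.06218464 0.06250498] [0.42781339 0.2522807  0.04702657] [0.49399785 0.32468774 0.06274614]
```

View pics/side6.png

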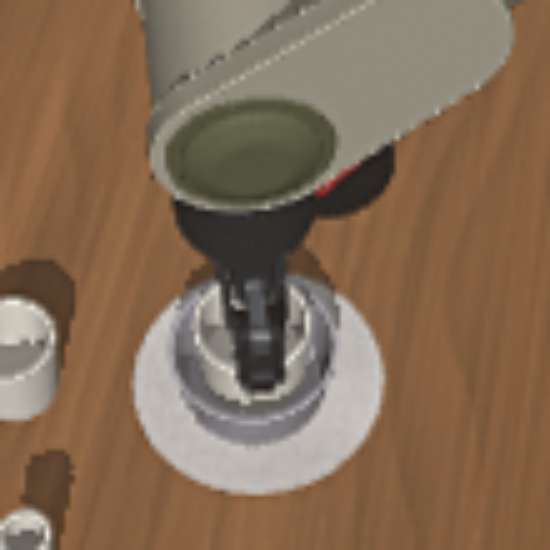

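Call:
apply_moves(rows=[[0, 0.001, -0.0015, 0, 1], [0, 0, -0.001, 0, 1], [0, 0, 0, 0, 1], [0, 0, 0, 0, 1], [0, 0, 0, 0, -1]])

```text
time: 19.12
position: [0.4607, 0.2841, 0.0418]
tcp_rot: [-0.0, 0.988, 0.157, 0.0]
wrist_force: [0.1, 0.6, 0.9]
opening: 0.0754
finger_force: 0.0
```

Call:
apply_moves(rows=[[0, 0, 0, 0, -1], [0, 0, 0, 0, -1], [0, 0, 0, 0, -1], [0, 0, 0.02, 0, -1], [0, 0, 0.03, 0, -1]])

```text
time: 19.53
position: [0.4592, 0.2834, 0.0901]
tcp_rot: [0.001, 0.988, 0.157, -0.003]
wrist_force: [0.6, -0.8, -0.2]
opening: 0.0851
finger_force: 0.0
```

Call:
apply_moves(rows=[[0, 0, 0.03, 0, -1], [0, 0, 0.03, 0, -1], [0, -0.041, 0, 0, -1], [0, -0.041, 0, 0, -1], [0, -0.041, 0, 0, -1]])

```text
time: 19.95
position: [0.4603, 0.16, 0.1521]
tcp_rot: [0.0, 0.987, 0.158, 0.0]
wrist_force: [1.8, -0.1, -0.9]
opening: 0.0853
finger_force: 0.0
```

Call:
apply_moves(rows=[[0, -0.041, 0, 0, -1], [0, -0.041, 0, 0, -1], [0, 0, 0, 0, -1], [0, 0, 0, 0, -1], [0, 0, 0, 0, -1]])

```text
time: 20.37
position: [0.4606, 0.0794, 0.1518]
tcp_rot: [-0.0, 0.988, 0.157, 0.0]
wrist_force: [0.8, 0.6, -0.3]
opening: 0.0857
finger_force: 0.0
```

```bash
python3 - <<'E'
from h import *
measure(dict(bowl=(.46,.285,.056,.041,.004),a=(.46,.285,.04,.060,.005),b=(.598,.313,.05,.052),d=(.553,.425,.03,.052)))
print(observe()["position"])
E
```

```text
top bowl (0.4586, 0.2832, 0.0989, 101)
top a (0.4595, 0.2815, 0.0679, 53)
top b (0.5969, 0.3103, 0.0565, 42)
top d (0.5531, 0.4239, 0.0309, 23)
side bowl (0.4605, 0.2861, 0.1002, 197)
side a (0.4598, 0.2845, 0.0705, 82)
side b (0.5975, 0.3144, 0.0575, 71)
side d (0.5541, 0.4269, 0.0294, 44)
[0.46054874 0.08012743 0.1517298 ]
```

Call:
apply_moves(rows=[[0.02, 0.033, 0, 0, -1], [0.02, 0.033, 0, 0, -1], [0.02, 0.033, 0, 0, -1], [0.02, 0.033, 0, 0, -1], [0.02, 0.033, 0, 0, -1]])

```text
time: 20.88
position: [0.5606, 0.2475, 0.1516]
tcp_rot: [-0.0, 0.987, 0.158, -0.0]
wrist_force: [0.7, -0.9, 0.1]
opening: 0.0854
finger_force: 0.0
```

Call:
apply_moves(rows=[[0.02, 0.033, 0, 0, -1], [0.017, 0.0352, 0, 0, -1], [0, 0, 0, 0, -1], [0, 0, 0, 0, -1], [0, 0, -0.03, 0, -1]])

```text
time: 21.3
position: [0.5993, 0.314, 0.1267]
tcp_rot: [-0.001, 0.987, 0.158, 0.005]
wrist_force: [0.3, 0.3, 0.3]
opening: 0.0853
finger_force: 0.0
```

```bash
python3 - <<'E'
from h import *
measure(dict(b=(.598,.313,.05,.052,.004)))
print(observe()["position"])
E
```

```text
top b (0.5971, 0.3078, 0.0544, 19)
side b (0.5977, 0.3155, 0.0557, 46)
[0.59510602 0.3116691  0.11785504]
```

Call:
apply_moves(rows=[[0, 0, -0.03, 0, -1], [0, 0, -0.03, 0, -1], [0, 0, -0.02, 0, -1], [0, 0, -0.0065, 0, -1], [0, 0, 0, 0, -1]])

```text
time: 21.82
position: [0.5969, 0.3118, 0.0348]
tcp_rot: [0.0, 0.988, 0.157, -0.001]
wrist_force: [-0.1, 0.7, 0.1]
opening: 0.0856
finger_force: 0.0
```

Call:
apply_moves(rows=[[0, 0, 0, 0, -1], [0, 0, 0, 0, 1], [0, 0, 0, 0, 1], [0, 0, 0, 0, 1], [0, 0, 0, 0, 1]])

```text
time: 22.23
position: [0.5985, 0.3127, 0.0376]
tcp_rot: [-0.0, 0.988, 0.157, 0.002]
wrist_force: [-2.1, 0.2, 9.1]
opening: 0.0521
finger_force: 61.9
```

Call:
apply_moves(rows=[[0, 0, 0, 0, 1], [0, 0, 0, 0, 1], [0, 0, 0.02, 0, 1], [0, 0, 0.03, 0, 1], [0, 0, 0.03, 0, 1]])

```text
time: 22.65
position: [0.5972, 0.3121, 0.1162]
tcp_rot: [0.0, 0.988, 0.157, -0.001]
wrist_force: [0.4, -0.2, 0.3]
opening: 0.052
finger_force: 63.1
```

Call:
apply_moves(rows=[[0, 0, 0.03, 0, 1], [0, 0, 0, 0, 1], [0, 0, 0, 0, 1], [0, 0, 0, 0, 1], [0, 0, 0, 0, 1]])

```text
time: 23.07
position: [0.597, 0.312, 0.1438]
tcp_rot: [0.0, 0.988, 0.157, -0.001]
wrist_force: [-0.5, -0.4, -0.5]
opening: 0.0516
finger_force: 63.1
```

```bash
python3 - <<'E'
from h import *
o=observe(); p=o["position"]; print(p,o["opening"])
im,d,K,T=grab("side"); P=pts(d,K,T); g=im.max(2).astype(int)
near=np.hypot(P[...,0]-p[0],P[...,1]-p[1])<.06
w=near&(g>120)&(P[...,2]>.08)&(P[...,2]<.25); q=P[w]
print("pot z",np.percentile(q[:,2],[0,1,50,99])); lo=q[q[:,2]<q[:,2].min()+.02]; print("low x",lo[:,0].min(),lo[:,0].max(),"ymax",lo[:,1].max())
m=near&(g<70)&(P[...,2]>.08)&(P[...,1]>p[1]+.02); print("tip z",np.sort(P[m][:,2])[:6], P[m][:,1].max())
measure(dict(bowl=(.46,.285,.056,.041,.004),a=(.46,.285,.04,.060,.005)))
save("pics/side7.png",cv2.resize(im[170:330,160:320],None,fx=3.7,fy=3.7))
E
```

```text
[0.597047   0.31200981 0.14379711] 0.051643568620800245
pot z [0.1044806  0.10517856 0.12655616 0.15909611]
low x 0.5731076738890672 0.6116687006660133 ymax 0.3391923028032775
tip z [0.15292093 0.15307764 0.15827424 0.15850371 0.15982123 0.16009432] 0.3701470831084204
top bowl (0.4588, 0.2813, 0.098, 68)
top a (0.4594, 0.2801, 0.0669, 38)
side bowl (0.4609, 0.2863, 0.1007, 197)
side a (0.4612, 0.2848, 0.0689, 78)
```

View pics/side7.png

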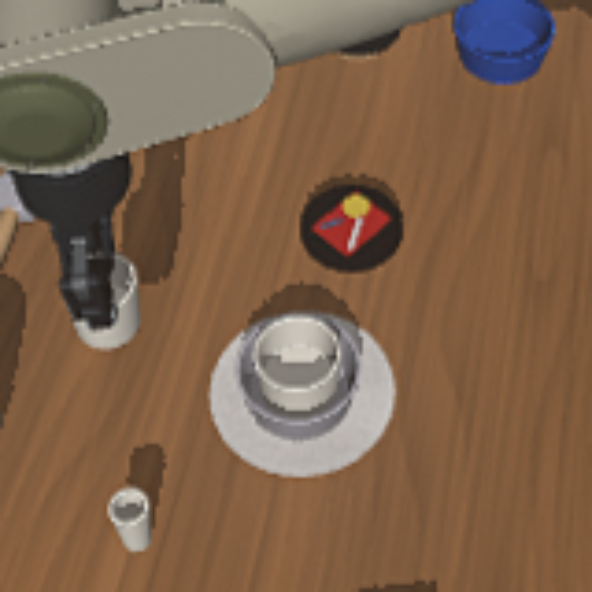

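Pot a sits centred in the bowl at crop (298,362), and pot b hangs upright in the gripper at (107,310). I'll carry b over the stack.

Call:
apply_moves(rows=[[-0.02, -0.004, 0, 0, 1], [-0.03, -0.006, 0, 0, 1], [-0.035, -0.008, 0, 0, 1], [-0.032, -0.007, 0, 0, 1], [-0.02, -0.004, 0, 0, 1]])

```text
time: 23.63
position: [0.4576, 0.2827, 0.1448]
tcp_rot: [0.0, 0.988, 0.157, -0.001]
wrist_force: [0.0, 0.1, 0.2]
opening: 0.0521
finger_force: 63.1
```

Call:
apply_moves(rows=[[0, 0, 0, 0, 1], [0, 0, 0, 0, 1], [0, 0, -0.01, 0, 1], [0, 0, -0.01, 0, 1], [0, 0, 0, 0, 1]])

```text
time: 24.05
position: [0.4601, 0.2828, 0.1223]
tcp_rot: [0.0, 0.988, 0.157, -0.002]
wrist_force: [-1.0, 0.1, -0.7]
opening: 0.0516
finger_force: 63.1
```

```bash
cat >> h.py <<'E'
def held(fw,bx,by):
    o=observe(); p=o["position"]; print(p,o["opening"],o["wrist_force"].round(1))
    im,d,K,T=grab("side"); P=pts(d,K,T); g=im.max(2).astype(int)
    w=(np.hypot(P[...,0]-p[0],P[...,1]-p[1])<.05)&(g>120)&(P[...,2]>.066)&(P[...,2]<.25); q=P[w]
    print("pot z",np.percentile(q[:,2],[0,1,50,99])); lo=q[q[:,2]<q[:,2].min()+.012]
    print("foot x",lo[:,0].min(),lo[:,0].max(),"ymax",lo[:,1].max(),"-> x",(lo[:,0].min()+lo[:,0].max())/2,"y",lo[:,1].max()-fw/2)
    print("rim below",circ(P,bx,by,.056,.041,.004),circ(P,bx,by,.036,.060,.003)); return im
E
python3 - <<'E'
from h import *
im=held(.048,.46,.284)
save("pics/side8.png",cv2.resize(im[170:330,160:320],None,fx=3.7,fy=3.7))
E
```

```text
[0.46013311 0.28280892 0.1222972 ] 0.051608443700798506 [-1.   0.1 -0.7]
pot z [0.07870763 0.08236679 0.11147566 0.20059116]
foot x 0.43984935699363237 0.47909150943077516 ymax 0.3079942970313668 -> x 0.45947043321220377 y 0.2839942970313668
rim below (0.4605, 0.2865, 0.1007, 142) (0.4604, 0.2855, 0.0681, 38)
```

View pics/side8.png

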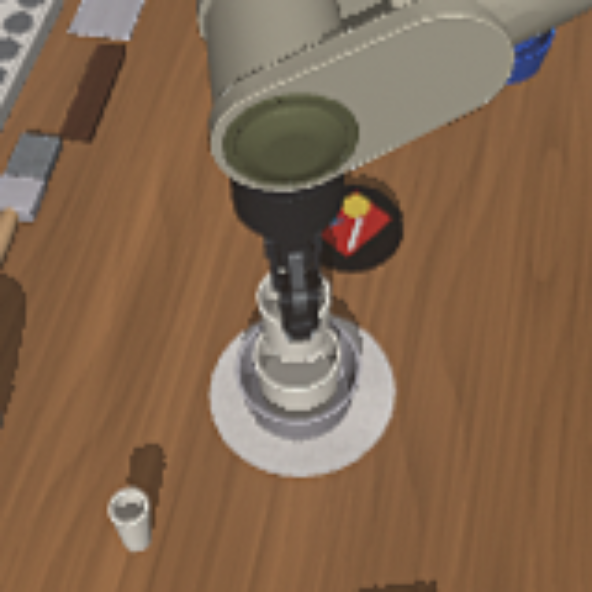

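Pot b is over pot a to within about 1 mm. I'll lower it.

Call:
apply_moves(rows=[[0.0005, 0.001, -0.01, 0, 1], [0, 0, -0.01, 0, 1], [0, 0, -0.01, 0, 1], [0, 0, -0.008, 0, 1], [0, 0, 0, 0, 1]])

```text
time: 24.52
position: [0.4602, 0.2839, 0.0851]
tcp_rot: [0.0, 0.988, 0.157, -0.002]
wrist_force: [-0.7, -0.4, -1.6]
opening: 0.0517
finger_force: 63.1
```

Call:
apply_moves(rows=[[0, 0, -0.005, 0, 1], [0, 0, -0.004, 0, 1], [0, 0, -0.003, 0, 1], [0, 0, 0, 0, 1], [0, 0, 0, 0, 1]])

```text
time: 24.93
position: [0.4612, 0.2843, 0.0753]
tcp_rot: [-0.0, 0.988, 0.157, 0.0]
wrist_force: [0.6, 0.3, -1.1]
opening: 0.052
finger_force: 63.1
```

Call:
apply_moves(rows=[[0, 0, -0.003, 0, 1], [0, 0, -0.002, 0, 1], [0, 0, -0.001, 0, 1], [0, 0, 0, 0, 1], [0, 0, 0, 0, 1]])

```text
time: 25.35
position: [0.4611, 0.2843, 0.0693]
tcp_rot: [-0.0, 0.988, 0.157, -0.0]
wrist_force: [-0.2, -0.9, -1.5]
opening: 0.0521
finger_force: 63.1
```

```bash
python3 - <<'E'
from h import *
im=held(.048,.46,.284)
E
```

```text
[0.46112746 0.28426374 0.06928406] 0.0521292761082815 [-0.2 -0.9 -1.5]
pot z [0.06657693 0.06665232 0.08045187 0.17757747]
foot x 0.4361374048218753 0.4862333732386128 ymax 0.31775614935132773 -> x 0.4611853890302441 y 0.2937561493513277
rim below (0.4606, 0.2856, 0.1001, 150) (0.4593, 0.2865, 0.0671, 43)
```

Call:
apply_moves(rows=[[0, 0, -0.002, 0, 1], [0, 0, -0.0015, 0, 1], [0, 0, -0.0005, 0, 1], [0, 0, 0, 0, 1], [0, 0, 0, 0, 1]])

```text
time: 25.82
position: [0.4611, 0.2843, 0.0653]
tcp_rot: [-0.0, 0.988, 0.157, -0.0]
wrist_force: [-0.3, -0.4, -0.4]
opening: 0.0515
finger_force: 63.1
```

Call:
apply_moves(rows=[[0, 0, -0.001, 0, 1], [0, 0, -0.0005, 0, 1], [0, 0, 0, 0, 1], [0, 0, 0, 0, 1], [0, 0, 0, 0, 1]])

```text
time: 26.23
position: [0.4611, 0.2843, 0.0638]
tcp_rot: [-0.0, 0.988, 0.157, -0.0]
wrist_force: [-1.0, -1.1, -0.4]
opening: 0.0519
finger_force: 63.1
```

Call:
apply_moves(rows=[[0, 0, -0.001, 0, 1], [0, 0, 0, 0, 1], [0, 0, 0, 0, 1], [0, 0, 0, 0, -1], [0, 0, 0, 0, -1]])

```text
time: 26.65
position: [0.4612, 0.2843, 0.0629]
tcp_rot: [-0.0, 0.988, 0.157, 0.0]
wrist_force: [-0.8, 0.4, -0.4]
opening: 0.074
finger_force: 0.0
```

Call:
apply_moves(rows=[[0, 0, 0, 0, -1], [0, 0, 0, 0, -1], [0, 0, 0.02, 0, -1], [0, 0, 0.03, 0, -1], [0, 0, 0.03, 0, -1]])

```text
time: 27.07
position: [0.4607, 0.2841, 0.1434]
tcp_rot: [0.0, 0.988, 0.157, -0.001]
wrist_force: [0.5, -0.1, -0.0]
opening: 0.0858
finger_force: 0.0
```

Call:
apply_moves(rows=[[0, -0.041, 0.01, 0, -1], [0, -0.041, 0, 0, -1], [0, -0.041, 0, 0, -1], [0, -0.041, 0, 0, -1], [0, -0.02, 0, 0, -1]])

```text
time: 27.48
position: [0.4609, 0.0975, 0.1529]
tcp_rot: [0.0, 0.988, 0.156, 0.0]
wrist_force: [0.3, 0.6, 0.3]
opening: 0.0852
finger_force: 0.0
```

```bash
python3 - <<'E'
from h import *
measure(dict(bowl=(.46,.285,.056,.041,.004),a=(.46,.285,.037,.060,.003),b=(.46,.285,.032,.076,.005),d=(.553,.425,.03,.052)))
print(observe()["position"])
E
```

```text
top bowl (0.4586, 0.2845, 0.0982, 127)
top a (0.4588, 0.2828, 0.0657, 34)
top b (0.4598, 0.2828, 0.0542, 30)
top d (0.552, 0.424, 0.0298, 24)
side bowl (0.4607, 0.286, 0.101, 227)
side a (0.4608, 0.2848, 0.0676, 74)
side b (0.4612, 0.2868, 0.0552, 63)
side d (0.5534, 0.4274, 0.0285, 42)
[0.46134764 0.09813912 0.15291262]
```

Call:
apply_moves(rows=[[0.01, 0.035, 0, 0, -0.2], [0.01, 0.035, 0, 0, -0.2], [0.01, 0.035, 0, 0, -0.2], [0.01, 0.035, 0, 0, -0.2], [0.01, 0.035, 0, 0, -0.2]])

```text
time: 28.0
position: [0.5109, 0.2786, 0.1527]
tcp_rot: [-0.0, 0.987, 0.158, 0.0]
wrist_force: [0.0, -0.5, 0.6]
opening: 0.0513
finger_force: 0.0
```

Call:
apply_moves(rows=[[0.01, 0.035, 0, 0, -0.2], [0.01, 0.035, 0, 0, -0.2], [0.01, 0.035, 0, 0, -0.2], [0.0115, 0.035, 0, 0, -0.2], [0, 0.013, 0, 0, -0.2]])

```text
time: 28.42
position: [0.5521, 0.4335, 0.1515]
tcp_rot: [-0.0, 0.987, 0.159, -0.0]
wrist_force: [-0.5, -0.5, -1.0]
opening: 0.0514
finger_force: 0.0
```

Call:
apply_moves(rows=[[0, 0, 0, 0, -0.2], [0, 0, 0, 0, -0.2], [0, 0, -0.03, 0, -0.2], [0, 0, -0.02, 0, -0.2], [0, 0, 0, 0, -0.2]])

```text
time: 28.83
position: [0.5508, 0.4269, 0.0983]
tcp_rot: [0.001, 0.988, 0.157, -0.004]
wrist_force: [0.3, -1.2, -1.4]
opening: 0.0511
finger_force: 0.0
```

```bash
python3 - <<'E'
from h import *
measure(dict(d=(.553,.425,.03,.052,.004)))
print(observe()["position"])
E
```

```text
top d (0.5524, 0.4227, 0.0284, 15)
side d (0.5529, 0.4265, 0.0288, 18)
[0.55269697 0.42808452 0.10331241]
```

Call:
apply_moves(rows=[[0, 0, -0.025, 0, -0.2], [0, 0, -0.025, 0, -0.2], [0, 0, -0.0155, 0, -0.2], [0, 0, 0, 0, -0.2], [0, 0, 0, 0, -0.2]])

```text
time: 29.35
position: [0.5533, 0.4288, 0.0389]
tcp_rot: [-0.0, 0.988, 0.157, 0.001]
wrist_force: [0.3, -0.4, 0.7]
opening: 0.0515
finger_force: 0.0
```

Call:
apply_moves(rows=[[0, 0, 0, 0, 1], [0, 0, 0, 0, 1], [0, 0, 0, 0, 1], [0, 0, 0, 0, 1], [0, 0, 0, 0, 1]])

```text
time: 29.77
position: [0.554, 0.4291, 0.04]
tcp_rot: [-0.0, 0.988, 0.157, 0.002]
wrist_force: [0.0, -2.2, 6.4]
opening: 0.0256
finger_force: 58.6
```

Call:
apply_moves(rows=[[0, 0, 0.02, 0, 1], [0, 0, 0.03, 0, 1], [0, 0, 0.03, 0, 1], [0, 0, 0.035, 0, 1], [0, 0, 0, 0, 1]])

```text
time: 30.18
position: [0.555, 0.4302, 0.1617]
tcp_rot: [-0.002, 0.988, 0.157, 0.007]
wrist_force: [0.5, 0.2, 1.2]
opening: 0.026
finger_force: 59.1
```

```bash
python3 - <<'E'
from h import *
im=held(.022,.46,.284)
P=0
save("pics/side9.png",cv2.resize(im[180:340,150:310],None,fx=3.7,fy=3.7))
E
```

```text
[0.55503945 0.4301565  0.16172782] 0.0260302230929091 [0.5 0.2 1.2]
pot z [0.12026363 0.12124101 0.13496611 0.19782565]
foot x 0.5449914186077287 0.5587598842896333 ymax 0.4390800200041451 -> x 0.551875651448681 y 0.4280800200041451
rim below (0.4601, 0.2856, 0.1013, 227) (0.4601, 0.2861, 0.0675, 72)
```

View pics/side9.png

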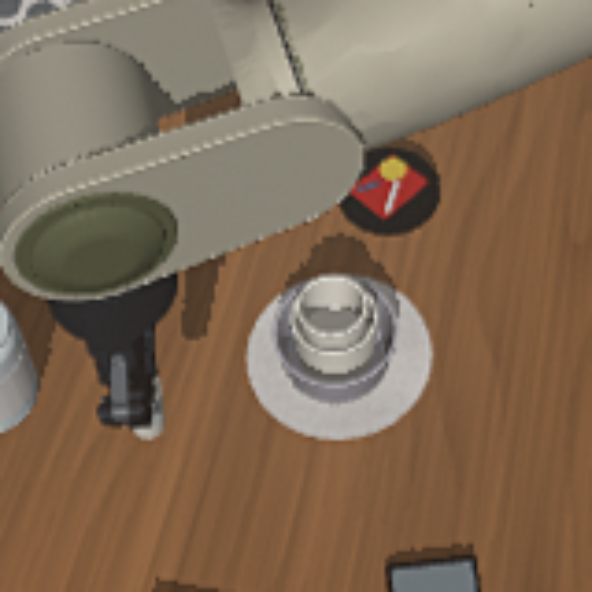

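Pots a and b are nested in the bowl at crop (335,325), and pot d is held at (145,415). Next is the carry over.

Call:
apply_moves(rows=[[-0.01, -0.016, 0, 0, 1], [-0.02, -0.031, 0, 0, 1], [-0.022, -0.034, 0, 0, 1], [-0.022, -0.034, 0, 0, 1], [-0.0185, -0.0285, 0, 0, 1]])

```text
time: 30.65
position: [0.4581, 0.2834, 0.1518]
tcp_rot: [0.0, 0.988, 0.157, -0.0]
wrist_force: [1.2, -0.2, 0.7]
opening: 0.0259
finger_force: 59.1
```

Call:
apply_moves(rows=[[0, 0, 0, 0, 1], [0, 0, 0, 0, 1], [0, 0, -0.01, 0, 1], [0, 0, 0, 0, 1], [0, 0, 0, 0, 1]])

```text
time: 31.07
position: [0.4602, 0.2858, 0.1411]
tcp_rot: [0.0, 0.988, 0.158, -0.001]
wrist_force: [0.1, 0.7, 0.1]
opening: 0.0259
finger_force: 59.1
```

```bash
python3 - <<'E'
from h import *
o=observe(); print(o["position"])
im,d,K,T=grab("side"); P=pts(d,K,T); g=im.max(2)
q=P[(np.hypot(P[...,0]-.46,P[...,1]-.286)<.03)&(g>120)&(P[...,2]>.09)&(P[...,2]<.17)]
lo=q[q[:,2]<q[:,2].min()+.02]
print("d",q[:,2].min(),lo[:,0].min(),lo[:,0].max(),lo[:,1].max(),"b",circ(P,.46,.286,.032,.076,.005))
E
```

```text
[0.46016668 0.28579702 0.14112513]
d 0.09693195007989297 0.4490216203156753 0.46877260827630385 0.2956868966833094 b (0.4611, 0.2869, 0.0551, 55)
```

Call:
apply_moves(rows=[[0.001, 0.001, -0.01, 0, 1], [0, 0, -0.012, 0, 1], [0, 0, -0.012, 0, 1], [0, 0, -0.01, 0, 1], [0, 0, 0, 0, 1]])

```text
time: 31.53
position: [0.4602, 0.2861, 0.0957]
tcp_rot: [0.0, 0.988, 0.157, -0.002]
wrist_force: [-0.2, 0.1, -1.1]
opening: 0.0263
finger_force: 59.1
```

Call:
apply_moves(rows=[[0, 0, -0.005, 0, 1], [0, 0, -0.004, 0, 1], [0, 0, -0.003, 0, 1], [0, 0, 0, 0, 1], [0, 0, 0, 0, 1]])

```text
time: 31.95
position: [0.4612, 0.2863, 0.0863]
tcp_rot: [-0.0, 0.988, 0.157, 0.0]
wrist_force: [-0.2, 0.1, -0.8]
opening: 0.0261
finger_force: 59.1
```

Call:
apply_moves(rows=[[0, 0, -0.002, 0, 1], [0, 0, -0.001, 0, 1], [0, 0, -0.001, 0, 1], [0, 0, 0, 0, 1], [0, 0, 0, 0, 1]])

```text
time: 32.37
position: [0.4612, 0.2863, 0.0822]
tcp_rot: [-0.0, 0.988, 0.157, 0.0]
wrist_force: [-0.4, 0.3, -0.3]
opening: 0.026
finger_force: 59.1
```

Call:
apply_moves(rows=[[0, 0, -0.0015, 0, 1], [0, 0, -0.001, 0, 1], [0, 0, 0, 0, 1], [0, 0, 0, 0, 1], [0, 0, 0, 0, 1]])

```text
time: 32.78
position: [0.4614, 0.2863, 0.08]
tcp_rot: [-0.0, 0.988, 0.157, 0.0]
wrist_force: [0.4, -1.1, 4.2]
opening: 0.0262
finger_force: 59.5
```

Call:
apply_moves(rows=[[0, 0, 0, 0, -0.3], [0, 0, 0, 0, -0.3], [0, 0, 0, 0, -0.3], [0, 0, 0.02, 0, -0.3], [0, 0, 0.04, 0, -0.3]])

```text
time: 33.2
position: [0.4589, 0.2854, 0.1364]
tcp_rot: [0.001, 0.988, 0.157, -0.005]
wrist_force: [0.6, 0.5, -1.0]
opening: 0.0551
finger_force: 0.0
```

Call:
apply_moves(rows=[[0, 0, 0.03, 0, -0.3], [0, -0.041, 0.01, 0, -0.3], [0, -0.041, 0, 0, -0.3], [0, -0.041, 0, 0, -0.3], [0, -0.041, 0, 0, -0.3]])

```text
time: 33.62
position: [0.4606, 0.1213, 0.1796]
tcp_rot: [0.0, 0.987, 0.158, 0.0]
wrist_force: [1.5, 0.0, 0.6]
opening: 0.0555
finger_force: 0.0
```

```bash
python3 - <<'E'
from h import *
im=measure(dict(bowl=(.46,.285,.056,.041,.004),a=(.46,.285,.037,.060,.003),b=(.46,.285,.032,.076,.004),d=(.46,.285,.02,.092,.006)))
print(observe()["position"])
save("pics/side10.png",cv2.resize(im[180:340,150:310],None,fx=3.7,fy=3.7))
E
```

```text
top bowl (0.4577, 0.3053, 0.0858, 38)
top a (0.4498, 0.3075, 0.0357, 13)
top b (0.4591, 0.2968, 0.0433, 11)
top d None
side bowl (0.4607, 0.2862, 0.1011, 175)
side a (0.4606, 0.2855, 0.0677, 74)
side b (0.4617, 0.2866, 0.0555, 78)
side d (0.4617, 0.2843, 0.0298, 35)
[0.46127915 0.11841781 0.17952488]
```

View pics/side10.png

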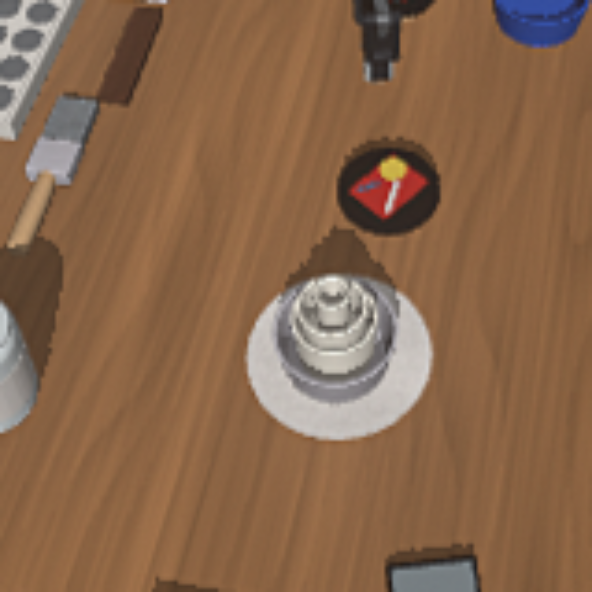

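The picture shows all three pots nested upright in the bowl at crop (335,325), in the middle of the sheet, with the robot clear. No fourth pot appeared in any view.

```bash
python3 -c "
from station import *
print(job_done())"
```

```text
the job is handed in; nothing more can be done
None
```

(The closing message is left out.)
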